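# Switch the dust extraction to the sander

### The arm

A 6-joint arm with a two-finger parallel gripper is mounted at the origin on the work surface. World frame = base frame: x ahead of the robot, y to its left, z up, the work surface at z = 0. Lengths are in m, angles in rad, forces in N, time in s.
With the tool pointing down it reaches from about 0.325 to 0.9 m from the base axis. Payload 6.1 kg.
Tool frame: the origin (TCP) lies midway between the tips of the shut fingers; the grasp point (between the pads) lies 19 mm behind it; z points along the fingers, y is the line along which they close (so a half turn about z gives the same grasp; the last joint's range is limited). The gripper opens to 85 mm and grips with 20 to 120 N. Pads are 22 mm wide; open, the fingers measure 114 mm over their backs; the gripper's body (76 mm by 85 mm) begins 54 mm behind the grasp point. The pads swing forward as they close: fully open they stand 13 mm farther back than shut.
Start: joints at [-1.37, 0.22, 1.526, -0, 1.395, -0.126], TCP at [0.201, -0.592, 0.231] pointing down, gripper open.
Joint ranges: [-2.98, 2.98], [-0.91, 2.08], [0.09, 2.57], [-1.24, 4.39], [0.2, 2.65], [-2.68, 2.68]. Speed limits (rad/s): [2.57, 2.57, 3.01, 3.14, 3.14, 3.14].

### API

Orientations are given as [roll, pitch, yaw] about the fixed x, y, z axes, in that order (R = Rz(yaw) Ry(pitch) Rx(roll)).
In Python, from plant import movep, move_l, set_joints, gripper_to, hold, inverse_kinematics, observe, get_image, get_calibration, Unreachable, job_done gives the robot as it stands. Calls block until the motion is done:
- movep(position, orientation): joint-space move of the TCP to a pose.
- move_l(position, feed=0.15, rotation=None, max_force=None): straight line of the TCP; rotation=None keeps the orientation; feed is the mean speed in m/s. With max_force (N) it stops when the force on the tool has changed by that much, and returns True; else False.
- set_joints(angles): joint-space move.
- gripper_to(opening, f_grip=None): finger opening in m; f_grip is the grip in N (None keeps the last); returns when the fingers have stopped.
- hold(seconds).
- inverse_kinematics(position, orientation): joint angles nearest the present ones, or None.
- observe(): the state.
- get_image(name): name is "side" or "top"; returns (picture, depth): 400x640x3 uint8, red, green, blue; 400x640 float32, m along the optical axis (not along the pixel's ray), 0 where there is no reading.
- get_calibration(name): a dict with "intrinsics" (3x3 intrinsics, pixels), "world_from_camera" (4x4, takes a point from camera to world coordinates). Camera axes: x right, y down, z forward; pixel columns grow to the right and rows downward; lengths in m; the calibration is good to about 2 mm. A picture is of the moment at which its call begins. get_calibration takes no time and is no camera call.
A pose or a line that the arm cannot do raises Unreachable and nothing moves.
- job_done(): hands the job in; it is judged then, once.
The state is a dict: "time_s": time; "q": joint angles; "joint_velocities": joint speeds; "joint_torque": joint torques, N m; "eef_pos": TCP position; "tcp_rot": TCP orientation; "ft_force": force on the tool from outside, world axes, zero at the start; "torque": the same for the moment, N m; "opening": finger opening in m; "grasp_force": force on a finger pad.
Only numpy, scipy, OpenCV 4.12 (cv2) and the standard library are available. Lean on these libraries where they do the work, as an engineer would, in place of code of your own. Each camera call takes 0.05 s, during which the arm holds its last target. There are 200 camera calls.

### The job

Switch the workshop's dust extraction over from the saw to the sander: hook a fingertip behind the yellow lip and draw the sander's gate out along its rail as far as it goes. Only once it is fully out, push the saw's gate, the one with the blue lip, fully home, so that the fan is never left with both gates shut. Use the fingertips without gripping either gate, leave the things on the bench where they are, and finish clear of everything.

Things in the scene. Friction and masses are not known exactly. Their poses are not given: they have to be found in the camera images.
- sander_lip (a point): Middle of the top edge of the yellow lip on the sander's blast gate, 160 mm above the bench. The lip is an upright plate 8 mm thick (x), 68 mm wide (y), 60 mm high, below this point, on the near end of the sliding plate. Axes: x into the gate, away from the robot (it opens towards -x), y along the lip, z up.
- sander_gate (a joint): Slide of the sander's gate (yellow lip), m: 0 = fully home (shut), 0.100 = fully out (open, end stop). Moves along -x of sander_lip, takes about 4 N, stays where it is left. Starts shut. Gap between the lip's back and the black housing: 48 mm plus this value.
- saw_lip (a point): Middle of the top edge of the saw's blue lip; size, build and axes as the yellow one. On both gates the bare plate, 4 mm thick, stands upright at y = 0 behind the lip, its top 21 mm below the lip's top: a fingertip goes in from above on either side of it. The rail below reaches 39 mm above the bench.
- saw_gate (a joint): Slide of the saw's gate (blue lip), m: 0 = fully home (shut), 0.100 = fully out (open). About 4 N to slide; stays where it is left. Starts drawn out. The blue gate may stand to the left or right of the yellow one.
- manifold: Fixed tee of 100 mm steel duct on a base 170 by 490 by 18 mm; the trunk leads off to +x, the two ends turn down through the bench. Origin on the bench under the tee; x away from the robot, along the slides; y along the duct. Pipe axis 85 mm above the bench. The gates stand 135 mm to either side along y, one each; their black housings are 132 mm long (x), 151 mm to the top.
- block: Bystander: loose pine block 110 by 36 by 85 mm high, with one dark end, standing on edge. Origin at the centre of its underside.
- glue: Bystander: loose white glue bottle, 60 mm in diameter, 165 mm tall with its orange cap. Origin at the centre of its underside.
- knife: Bystander: loose marking knife lying flat, 155 mm long along its x, 12 mm high. Origin on the bench under the ferrule.
- square: Bystander: loose try square lying flat: dark stock 115 mm along y, 18 mm high, steel blade 150 mm along +x. Origin on the bench under the middle of the stock.

How it is judged:
On the way, in this order (a step that is already met when the one before it is completed fails the run):
1. a fingertip pulls on the back of the yellow lip and the sander's gate is on its way out (contact force between the fingers and sander_gate_c1 above 0.5 N and value of joint sander_gate above 0.02 m), for 0.05 s.
2. the sander's gate is fully out while the saw's gate is still open (value of joint sander_gate above 0.092 m and value of joint saw_gate above 0.06 m), for 0.2 s.
3. a fingertip pushes on the front of the blue lip and the saw's gate is on its way in (contact force between the fingers and saw_gate_c2 above 0.5 N and value of joint saw_gate below 0.05 m), for 0.05 s.
4. the saw's gate is fully home (value of joint saw_gate below 0.006 m), for 0.2 s.
At the end, for the whole second after the job is handed in: The sander's gate (yellow lip) stands fully out, within 8 mm of its 100 mm stop; the saw's gate (blue lip) is fully home, within 6 mm; both are at rest (value of joint sander_gate above 0.092 m and value of joint saw_gate below 0.006 m and velocity of joint sander_gate between -0.005 and 0.005 m/s and velocity of joint saw_gate between -0.005 and 0.005 m/s); the robot touches nothing.
It fails at once if the saw's gate is pushed in while the sander's gate is not yet fully out (value of joint saw_gate below 0.06 m and value of joint sander_gate below 0.088 m).
It fails at once if a lip is pinched, pressed on its front and back at once ((contact force between the fingers and sander_gate_c1 above 3 N and contact force between the fingers and sander_gate_c2 above 3 N) or (contact force between the fingers and saw_gate_c1 above 3 N and contact force between the fingers and saw_gate_c2 above 3 N)).
It fails at once if the flat of a gate's plate is gripped or forced (over 15 N) (contact force between the fingers and sander_gate_c0 above 15 N or contact force between the fingers and saw_gate_c0 above 15 N).
It fails at once if a bystander is moved by more than 20 mm (distance of any of block, glue, knife, square from where it was at the start of the episode above 0.02 m).
It fails at once if the block or the glue bottle is tipped (angle between any of block, glue's own z axis and vertical above 0.3 rad).
It also fails if it takes over 64 s, if anything falls off the work surface, if the arm or the gripper's body presses on something with over 40 N, if the wrist force passes 120 N, or if a joint passes its speed limit or range.

## Working session

There is one attempt and no reset: what is moved stays moved. The work goes in short steps, each a Python script; the robot and the scene stay as the last script left them, time stands still between calls to the robot, and variables do not carry over. Pictures are saved under pics/ and viewed, at most 10 in all, crops included, and the job is handed in when it is done.

```bash
mkdir -p pics; ls; python3 - <<'E'
from plant import *
import cv2,numpy as np
for n in("top","side"):
    im,d=get_image(n); cv2.imwrite(f"pics/{n}0.png",im[:,:,::-1]); np.savez(f"{n}0.npz",im=im,d=d)
    c=get_calibration(n); print(n,np.round(c["intrinsics"],1).tolist(),np.round(c["world_from_camera"],3).tolist(),(d>0).mean())
print(observe())
E
```

```text
pics
top [[375.5, 0.0, 315.7], [0.0, 375.5, 198.9], [0.0, 0.0, 1.0]] [[0.02, -0.987, 0.162, 0.415], [-1.0, -0.019, 0.008, -0.026], [-0.004, -0.162, -0.987, 0.981], [0.0, 0.0, 0.0, 1.0]] 0.99595703125
side [[413.4, 0.0, 319.0], [0.0, 413.4, 197.9], [0.0, 0.0, 1.0]] [[-0.909, 0.336, -0.249, 0.807], [0.417, 0.755, -0.506, 0.434], [0.018, -0.564, -0.826, 0.875], [0.0, 0.0, 0.0, 1.0]] 0.996140625
{'time_s': 0.1, 'q': array([-1.37008296e+00,  2.21140209e-01,  1.52751507e+00, -2.81204778e-05,
        1.39468976e+00, -1.26058041e-01]), 'joint_velocities': array([-0.0006635 , -0.00077337, -0.00199113, -0.00060639,  0.00016151,
       -0.00015215]), 'joint_torque': array([ 7.38528561e-04, -4.98249865e+01, -3.90542686e+01, -1.52292359e-04,
        5.78703839e-03,  4.91725257e-05]), 'eef_pos': array([ 0.20051882, -0.59138035,  0.23030328]), 'tcp_rot': array([-3.13985069e+00, -1.92860311e-04,  3.26776195e-01]), 'ft_force': array([ 0.66090494, -1.01915596, -0.88475286]), 'torque': array([-0.00491612, -0.00682907,  0.01413063]), 'grasp_force': 0.0, 'opening': 0.08545830607151407}
```

View pics/top0.png

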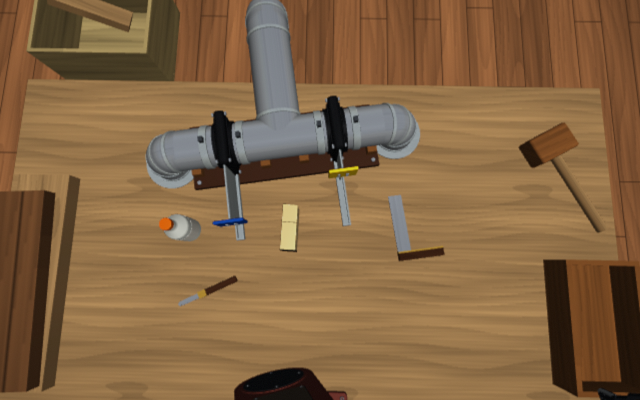

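View pics/side0.png

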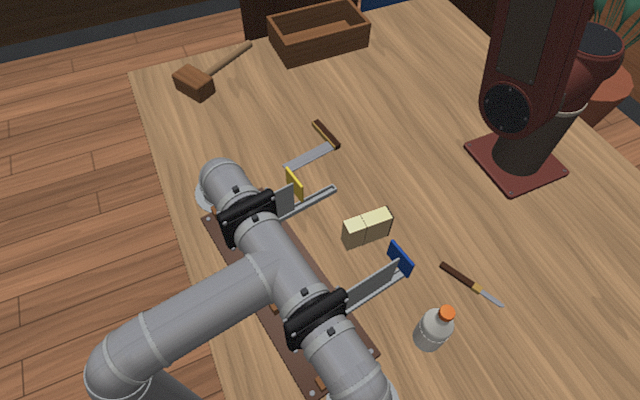

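The top view shows the yellow lip at (343,172) and the blue lip at (230,222), so blue stands to the left. The glue is at (180,227), the block at (289,228), the square at (405,235) and the knife at (208,291). The side view agrees. Next I'll measure the lips and bystanders using colour masks and depth.

```bash
cat > h.py <<'E'
from plant import *
import cv2,numpy as np
def pts(n,im,d):
    c=get_calibration(n);K=c["intrinsics"];T=np.array(c["world_from_camera"])
    v,u=np.mgrid[:400,:640]
    P=np.stack([(u-K[0][2])/K[0][0]*d,(v-K[1][2])/K[1][1]*d,d],-1)
    return P@T[:3,:3].T+T[:3,3]
def masks(im):
    h=cv2.cvtColor(im,cv2.COLOR_RGB2HSV);H,S,V=[h[...,i].astype(int) for i in range(3)]
    return dict(yellow=(abs(H-27)<5)&(S>190)&(V>90),blue=(abs(H-112)<10)&(S>150)&(V>50))
def lips(n,im,d):
    P=pts(n,im,d);out={}
    for k,m in masks(im).items():
        m=m&(d>0)&(P[...,2]>.08)&(P[...,2]<.2)&(P[...,0]>.3)&(P[...,0]<.8)
        q=P[m]
        t=q[q[:,2]>.15]
        out[k]=(m.sum(),q,t)
    return out
E
python3 - <<'E'
from h import *
for n in("top","side"):
    z=np.load(n+"0.npz");im,d=z["im"],z["d"];P=pts(n,im,d)
    for k,(c,q,t) in lips(n,im,d).items():
        print(n,k,c,len(t),"min",q.min(0).round(3),"max",q.max(0).round(3))
        if len(t)>4:
            r=cv2.minAreaRect((t[:,:2]*1000).astype(np.float32)); print("  toprect",np.round(r[0]+r[1],1),r[2], t.mean(0).round(4))
    # bystanders: height-limited points in region in front
    m=(d>0)&(P[...,2]>.008)&(P[...,0]>.3)&(P[...,0]<.62)&(abs(P[...,1])<.45)
    nl,L,st,ce=cv2.connectedComponentsWithStats(m.astype(np.uint8))
    for i in range(1,nl):
        if st[i,4]>60:
            q=P[L==i];r=cv2.minAreaRect((q[:,:2]*1000).astype(np.float32))
            print("  obj",ce[i].round(),st[i,4],"rect mm",np.round(r[0]+r[1]),round(r[2]),"z",q[:,2].max().round(3))
E
```

```text
top yellow 197 107 min [ 0.611 -0.113  0.108] max [ 0.627 -0.048  0.162]
  toprect [619.  -80.7   7.6  66.1] 8.969328880310059 [ 0.6185 -0.0811  0.1581]
top blue 150 95 min [0.491 0.141 0.112] max [0.504 0.205 0.162]
  toprect [498.5 172.9   6.9  65.1] 9.456354141235352 [0.4979 0.1718 0.1581]
  obj [229. 201.] 1251 rect mm [543. 220. 164. 153.] 5 z 0.162
  obj [340. 172.] 193 rect mm [616. -77.   8.  61.] 3 z 0.161
  obj [343. 203.] 372 rect mm [564. -89. 116.  20.] 9 z 0.042
  obj [289. 227.] 778 rect mm [494.  45.  36. 111.] 88 z 0.089
  obj [180. 227.] 844 rect mm [489. 305.  54.  59.] 85 z 0.167
  obj [415. 249.] 607 rect mm [ 474. -283.   92.  115.] 8 z 0.023
  obj [216. 287.] 255 rect mm [345. 230.  17. 109.] 25 z 0.016Traceback (most recent call last):
  File "<stdin>", line 5, in <module>
    return umr_minimum(a, axis, None, out, keepdims, initial, where)
ValueError: zero-size array to reduction operation minimum which has no identity
```

```bash
python3 - <<'E'
from h import *
th=np.radians(9.2);ex=np.array([np.cos(th),np.sin(th),0]);R=[np.pi,0,th]
Y=np.array([.6188,-.0809,0])
gripper_to(.024)
a=Y+26*1e-3*ex
movep(a+[0,0,.26],R)
o=observe();print(o["eef_pos"],o["opening"],o["time_s"])
print("hit",move_l(a+[0,0,.185],feed=.1), move_l(a+[0,0,.134],feed=.04,max_force=6))
o=observe();print(o["eef_pos"],o["ft_force"])
im,d=get_image("side");cv2.imwrite("pics/s1.png",cv2.resize(im[100:300,170:420,::-1],(750,600)))
E
```

```text
[ 0.64428947 -0.0778016   0.25991454] 0.02411544254363203 3.125
hit False False
[ 0.64473911 -0.07678542  0.13445055] [ 0.40320271 -0.35723686  0.23057098]
```

View pics/s1.png

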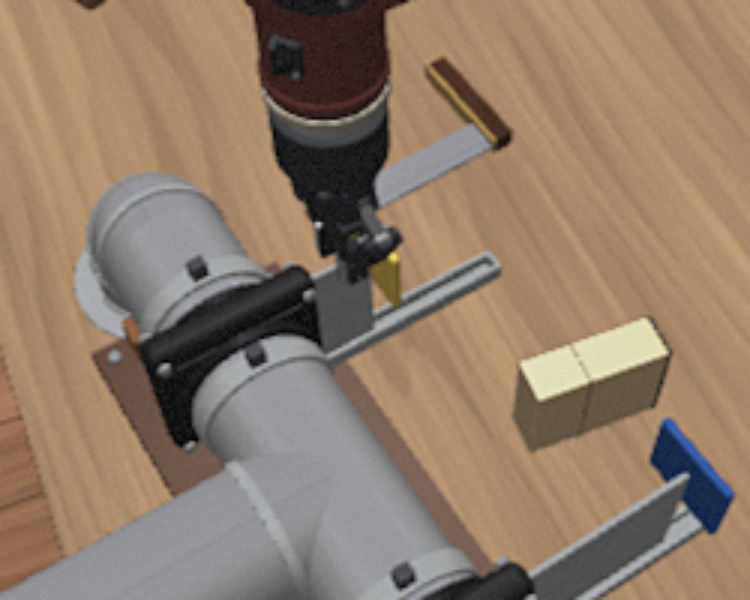

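The fingers are behind the yellow lip (crop ≈ (360,260)), one on each side of the plate, with no contact yet. Now I'll pull.

```bash
python3 - <<'E'
from h import *
th=np.radians(9.2);ex=np.array([np.cos(th),np.sin(th),0])
p0=observe()["eef_pos"]
print("stop",move_l(p0-.135*ex,feed=.05,max_force=18))
o=observe();print((p0-o["eef_pos"])@ex,o["eef_pos"],o["ft_force"],o["time_s"])
hold(.3)
im,d=get_image("top");y=lips("top",im,d);
for k in y:print(k,y[k][2].mean(0) if len(y[k][2]) else None)
cv2.imwrite("pics/t1.png",cv2.resize(im[90:290,150:450,::-1],(750,500)))
im,d=get_image("side");cv2.imwrite("pics/s2.png",cv2.resize(im[100:300,170:420,::-1],(750,600)))
E
```

```text
stop True
0.10976137644677011 [ 0.53630985 -0.09404303  0.13447735] [2.86489242 0.43808176 0.52293326] 7.45
yellow [ 0.51714196 -0.07165709  0.15765727]
blue [0.49796196 0.17157329 0.1580398 ]
```

View pics/s2.png

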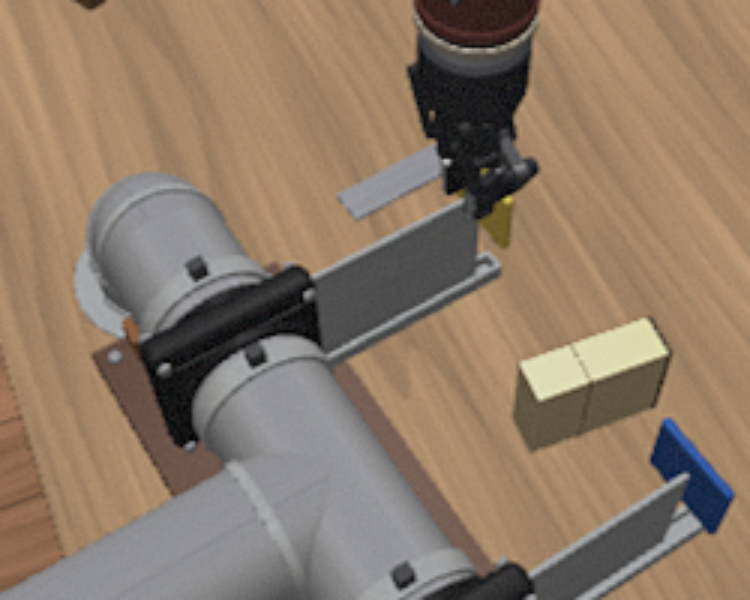

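The yellow gate has moved out to the end of its rail (crop (500,220)) and stopped on force. I'll back off, lift and measure it with the view clear.

```bash
python3 - <<'E'
from h import *
th=np.radians(9.2);ex=np.array([np.cos(th),np.sin(th),0]);R=[np.pi,0,th]
p=observe()["eef_pos"]+.01*ex
move_l(p,feed=.05);move_l(p+[0,0,.12],feed=.12)
B=np.array([.4982,.1725,0]);a=B-.035*ex
movep(a+[0,0,.26],R)
for n in("top","side"):
    im,d=get_image(n);y=lips(n,im,d)
    for k in y:
        t=y[k][2]
        if len(t)>4: print(n,k,np.round(cv2.minAreaRect((t[:,:2]*1000).astype(np.float32))[0],1),t.mean(0))
    if n=="top":cv2.imwrite("pics/t2.png",cv2.resize(im[90:290,150:450,::-1],(750,500)))
Y=np.array([.6188,-.0809,0]);print(observe()["time_s"],observe()["eef_pos"])
E
```

```text
top yellow [520.8 -95. ] [ 0.52063871 -0.09529205  0.15880037]
top blue [500.1 158.5] [0.50058771 0.15803594 0.15730752]
side blue [499.  175.9] [0.49961655 0.17709304 0.1581291 ]
10.5 [0.46428577 0.16575554 0.25984086]
```

View pics/t2.png

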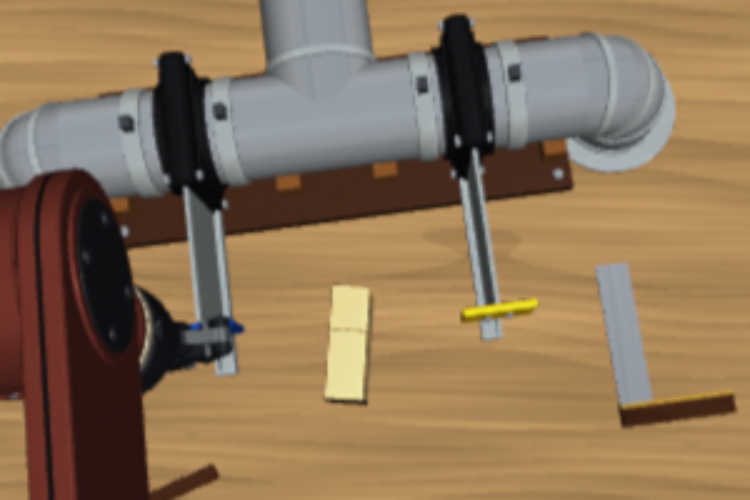

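The yellow lip is at (498,310) in the crop and has travelled 99 mm, so it is fully out. The blue gate is still out, and the gripper is in front of it. Now I'll push the blue gate home.

```bash
python3 - <<'E'
from h import *
th=np.radians(9.2);ex=np.array([np.cos(th),np.sin(th),0])
p=observe()["eef_pos"]
print(move_l(p-[0,0,.13],feed=.08,max_force=6))
p0=observe()["eef_pos"]
print("stop",move_l(p0+.125*ex,feed=.05,max_force=18))
o=observe();print((o["eef_pos"]-p0)@ex,o["eef_pos"],o["ft_force"]);hold(.3)
p=observe()["eef_pos"]-.03*ex
move_l(p,feed=.08);move_l(p+[0,0,.15],feed=.15)
set_joints([-1.37,.22,1.526,0,1.395,-.126])
im,d=get_image("top");y=lips("top",im,d)
Y=np.array([.6188,-.0809,0]);ey=np.array([-ex[1],ex[0],0])
for k in y:
    t=y[k][2];c=np.r_[np.array(cv2.minAreaRect((t[:,:2]*1000).astype(np.float32))[0])/1000,0]
    print(k,c,"slide mm",-1000*(c-Y)@ex,1000*(c-Y)@ey)
print(observe()["time_s"])
cv2.imwrite("pics/t3.png",im[:,:,::-1])
E
```

```text
False
stop True
0.10040940038769673 [0.56387031 0.18132717 0.12921923] [ 0.55742084 -0.00274851  0.09947755]
yellow [ 0.52091656 -0.09470584  0.        ] slide mm 98.83158276272408 2.0214734679690176
blue [0.5786839  0.18520583 0.        ] slide mm -2.945257297831247 269.0965208852781
19.05
```

View pics/t3.png

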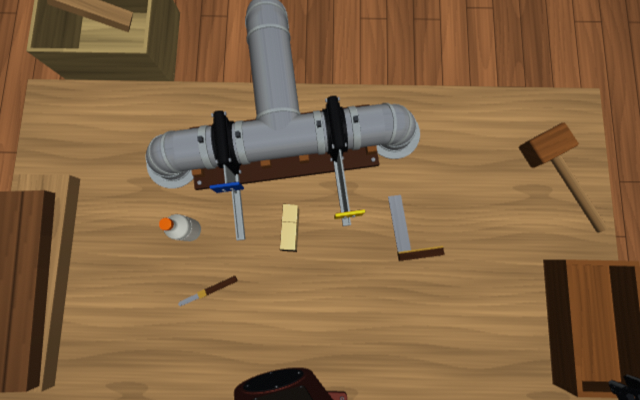

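The final view shows blue home at (227,187), yellow out at (350,214), the bystanders where they were and the arm clear. I'm handing the job in.

```bash
python3 -c "
from plant import *
print(job_done())"
```

```text
the job is handed in; nothing more can be done
None
```

The sander's gate was drawn fully out (about 99 mm measured), then the saw's gate was pushed home against its stop; the bystanders look unmoved, the arm is clear, and the job is handed in, though the hand-in returned no verdict.

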